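# Turn the slide carrier round and hold it up for inspection

## Task

The slide carrier with the orange tab stands in its stand with its plain back towards the robot: grip it by the tab, lift it out upright, turn it round so that its face with the three glass slides looks back towards the robot (square to the near edge of the bench, within 30 degrees or so), and hold it upright and level straight above its stand, perfectly still, with its lower edge at least 15 cm above the bench. Keep it there for two seconds and finish while still holding it: do not put it down or let go. Never tip it by more than about 20 degrees on the way, and leave the blue-tabbed carrier, the bottles, the small carton and the timer undisturbed.

Things in the scene. Friction and masses are not known exactly. Their poses are not given: they have to be found in the camera images.
- carrier_orange_tab (a point): centre of the orange grip tab of the carrier to be lifted, 99 mm above its lower edge. Tab: 12 mm thick (x) x 36 mm wide (y) x 26 mm high, in the middle of the plate's top edge; grip it from above with the fingers closing along x. z is up along the plate, +x points out of the face with the slides, -x out of the plain back; at the start +x points away from the robot
- orange_foot (a point): middle of the lower edge of the orange-tabbed carrier (same axes), 99 mm below the centre of the tab
- carrier_orange: the carrier: upright grey metal plate 8 mm thick (x), 92 mm wide (y), 86 mm high (z) with the tab on top, 112 mm in all, about 0.12 kg. +x face: white with three glass slides with blue ends; -x face: plain grey with four rivets. Origin at the middle of its lower edge, axes as the tab's
- slide_view (a point): a point in the air 150 mm straight out in front of the orange-tabbed carrier's slide face (carrier x = 150 mm), half-way up the plate (43 mm above its lower edge); it moves with the carrier and tells which way the slides look: away from the robot at the start, towards it at the end
- bench_mark (a point): a fixed point in the middle of the bench top, not marked on it; its axes are the world's: x straight ahead of the robot, y left, z up
- stand_orange: grey stand of the orange-tabbed carrier, fixed, 66 (x) x 110 (y) x 32 mm high, origin under its centre. The carrier stands in a groove along y, 10 mm wide, 22 mm deep, closed at its ends (100 mm long), floor 10 mm above the bench: lift it straight up by more than 22 mm before turning it. The two stands may change places
- stand_blue: the same kind of stand, fixed, with the blue-tabbed carrier
- carrier_blue: a like carrier with a blue tab, 112 mm high, origin at the middle of its lower edge, +x (slide face) towards the robot; its top is 122 mm above the bench. To be left alone
- medium_a: bystander: bottle with blue cap and pink contents, 44 mm in diameter, 88 mm high, origin under its centre
- medium_b: bystander: bottle with white cap and yellow contents, 44 mm in diameter, 88 mm high, origin under its centre
- carton: bystander: small white carton with purple print, 50 x 74 x 32 mm high, origin under its centre
- timer: bystander: white bench timer 41 x 68 x 55 mm high, origin under its centre
There are look-alikes about, which are no part of the job. Leave any red look-alike of the carrier_orange alone.

How it is judged:
By the outcome, as a careful person would: the job done as asked, in the order asked, and still so for the second after the job is handed in, while the arm keeps its last pose, push and grip.
It also fails if it takes over 40 s, if anything falls off the work surface, if the arm or the gripper's body presses on something with over 40 N, if the wrist force passes 120 N, or if a joint passes its speed limit or range.

## Robot

A 7-joint arm with a two-finger parallel gripper is mounted at the origin on a cart in front of the work surface, level with it; the furniture and walls round the work are solid. World frame = base frame: x ahead of the robot, y to its left, z up, the work surface at z = 0. Lengths are in m, angles in rad, forces in N, time in s.
With the tool pointing down it reaches from about 0.4 to 0.85 m from the base axis. Payload 10.4 kg.
Tool frame: the origin (TCP) lies midway between the tips of the shut fingers; the grasp point (between the pads) lies 19 mm behind it; z points along the fingers, y is the line along which they close (so a half turn about z gives the same grasp; the last joint's range is limited). The gripper opens to 87 mm and grips with 3 to 60 N. Pads are 19 mm wide; open, the fingers measure 117 mm over their backs; the gripper's body (75 mm by 190 mm) begins 51 mm behind the grasp point.
Start: joints at [-0.802, 0.332, -0.065, 1.46, 0.022, 1.35, -0.088], TCP at [0.445, 0.439, 0.223] pointing down, gripper open.
Joint ranges: [-2.6, 2.6], [-0.5, 2.12], [-1.47, 1.34], [0.16, 2.42], [-1.27, 4.41], [0.06, 2.06], [-2.6, 2.6]. Speed limits (rad/s): [2.22, 2.22, 2.79, 2.79, 3.14, 3.14, 3.14].

## Interface

Orientations are given as a unit quaternion [x, y, z, w].
In Python, from bench import r gives the robot as it stands.
- The arm moves only by the tool apply_moves, never from a script. Its argument "steps" is a list of rows, each a list of 7 numbers: the turn, a rotation vector about the tool's x, y, z in rad, then the shift along the tool's x, y, z in mm, then the opening, from -1 (shut) to 1 (fully open). In form: [[ax, ay, az, x, y, z, claw], ...]. A call has 1 to 20 rows; each row is the pose to reach, as a shift and turn from the pose commanded when the call began, along the tool's axes at that moment; what a row does not reach only later rows make up. A row lasts 1/12 s, in which the tool goes at most 41.7 mm and 7.16 degrees, less where a joint would pass 70% of its speed; a pose out of reach is approached as far as the arm can. A call with a gripper value outside its range is refused whole. The fingers move at their own pace and stop on an object; "force" is the grip in N (left out, the last holds). Time passes only in rows, so rows that repeat a pose let the fingers close. It gives the time, the measured TCP pose, the force, the opening and the grip force at its end, in the units of the state.
- r.read_state(): the state, without advancing time (a new reading comes with each control period).
- r.camera(name): name is "side" or "top" or "wrist"; returns a dict with "pixels" (384x512x3 uint8, red, green, blue), "z_map" (384x512 float32, m along the optical axis (not along the pixel's ray), 0 where there is no reading), "fovy" (degrees; the focal length in pixels is half the picture's height over the tangent of half this angle, whatever the lens; pixels are square), "cx", "cy" (the principal point, pixels), "position" and "orientation" of the camera in the world. Camera axes: x right, y down, z forward; pixel columns grow to the right and rows downward; lengths in m; the calibration is good to about 2 mm. A picture is of the moment at which its call begins.
- r.close_job(): hands the job in; it is judged then, once.
The state is a dict: "time": time; "joint_positions": joint angles; "joint_vel": joint speeds; "joint_torque": joint torques, N m; "ee_pos": TCP position; "eef_rot": TCP orientation; "ft_force": force on the tool from outside, world axes, zero at the start; "torque": the same for the moment, N m; "width": finger opening in m; "grip_force": force on a finger pad.
Only numpy, scipy, OpenCV 4.12 (cv2) and the standard library are available. Lean on these libraries where they do the work, as an engineer would, in place of code of your own. Each camera call takes 0.05 s, during which the arm holds its last target. There are 200 camera calls.

## Working session

There is one attempt and no reset: what is moved stays moved. The work goes in short steps, Python scripts to look and compute and a tool call to move; the robot and the scene stay as the last step left them, time stands still between calls to the robot, and variables do not carry over. Pictures are saved under pics/ and viewed, at most 10 in all, crops included, and the job is handed in when it is done.

Besides the shell and the picture viewer there is one more tool, called after "Request:" in YAML: its name, and indented under it one key for each argument. apply_moves: Moves the arm, as the interface text tells. Its arguments: {"type":"object","properties":{"steps":{"type":"array","items":{"type":"array","items":{"type":"number"}}},"force":{"type":"number"}},"required":["steps"]}

```bash
mkdir -p pics
cat > h.py <<'E'
import numpy as np,cv2
from scipy.spatial.transform import Rotation as R
from bench import r
def cam(n):
    c=r.camera(n); c['f']=c['pixels'].shape[0]/2/np.tan(np.radians(c['fovy'])/2); return c
def pts(c):
    z=c['z_map'];v,u=np.indices(z.shape)
    p=np.stack([(u-c['cx'])/c['f']*z,(v-c['cy'])/c['f']*z,z],-1)
    w=R.from_quat(c['orientation']).apply(p.reshape(-1,3)).reshape(p.shape)+c['position']
    w[z==0]=np.nan; return w
def save(n,im): cv2.imwrite('pics/'+n,im[...,::-1])
E
python3 - <<'E'
from h import *
s=r.read_state();print(s['time'],s['ee_pos'],s['eef_rot'],s['width'])
for n in ['top','side']:
    c=cam(n);w=pts(c);save(n+'0.png',c['pixels']);print(n,c['position'],c['orientation'],c['f'])
    h=cv2.cvtColor(c['pixels'],cv2.COLOR_RGB2HSV)
    for nm,lo,hi in [('orange',8,22),('red',0,7),('red2',172,180),('blue',100,125)]:
        m=cv2.inRange(h,(lo,130,80),(hi,255,255))
        k,l,st,ce=cv2.connectedComponentsWithStats(m)
        for i in range(1,k):
            if st[i,4]>25: print(nm,st[i],np.round(np.nanmedian(w[l==i],0),3),np.round(np.nanmin(w[l==i],0),3),np.round(np.nanmax(w[l==i],0),3))
E
```

```text
0.0 [0.44447028 0.43886387 0.22175118] [ 3.85611870e-01  9.22660823e-01 -6.50926341e-04 -2.59420081e-04] 0.08659066181584542
top [0.38065133 0.03941322 1.057279  ] [ 0.70466283 -0.70359497  0.07096487 -0.05803789] 403.2747585992784
orange [118 209  19   9 106] [0.498 0.33  0.111] [ 0.488  0.311 -0.002] [0.522 0.376 0.116]
orange [180 221  16   7  95] [0.471 0.185 0.122] [0.465 0.167 0.032] [0.487 0.202 0.126]
red [373 148   9   8  56] [ 0.646 -0.268  0.119] [ 0.639 -0.303  0.003] [ 0.691 -0.26   0.123]
red [112 208   8   5  27] [0.508 0.365 0.085] [ 0.503  0.354 -0.001] [0.525 0.402 0.089]
red [134 214  23  10  85] [0.489 0.293 0.081] [0.483 0.283 0.002] [0.498 0.337 0.091]
blue [ 359  130   36   58 1202] [ 0.643 -0.284  0.037] [ 0.578 -0.348 -0.002] [ 0.744 -0.251  0.122]
blue [286 195  15   7  86] [ 0.533 -0.062  0.122] [ 0.529 -0.078  0.092] [ 0.54  -0.046  0.127]
blue [385 230  13  10 102] [ 0.451 -0.3    0.088] [ 0.439 -0.346 -0.004] [ 0.466 -0.288  0.094]
side [1.10620183 0.32190488 0.9524913 ] [ 0.49248718  0.81283648 -0.2669747  -0.15961747] 348.34904701154625
orange [310 186
[... 296 characters left out ...]
7   0.118] [ 0.574 -0.364 -0.003] [ 0.657 -0.26   0.122]
red [344 212  12  10  41] [0.493 0.299 0.086] [ 0.422  0.282 -0.004] [0.504 0.321 0.105]
red [360 224  13  21  61] [0.51  0.369 0.048] [ 0.438  0.337 -0.003] [0.516 0.379 0.091]
red [351 229   8   8  31] [0.506 0.331 0.034] [0.503 0.321 0.019] [0.51  0.342 0.049]
blue [185 137   7   6  28] [ 0.45  -0.299  0.087] [ 0.374 -0.356 -0.001] [ 0.464 -0.289  0.093]
blue [229 171  11  10  67] [ 0.541 -0.062  0.119] [ 0.445 -0.136 -0.002] [ 0.545 -0.046  0.126]
blue [  13  289   53   53 1130] [ 1.128 -0.257  0.128] [ 1.065 -0.304  0.079] [ 1.187 -0.137  0.244]
blue [311 334  19   9  45] [0.837 0.357 0.028] [0.834 0.329 0.013] [0.84  0.377 0.051]
```

Run:
```python
import cv2
a=cv2.imread('pics/top0.png');b=cv2.imread('pics/side0.png')
cv2.imwrite('pics/top0b.png',cv2.resize(a,(800,600),interpolation=3))
cv2.imwrite('pics/c0.png',cv2.hconcat([cv2.resize(a[170:270,90:223],(400,300),interpolation=2),cv2.resize(b[150:250,270:403],(400,300),interpolation=2)]))
```

```text
(no output)
```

View pics/top0b.png

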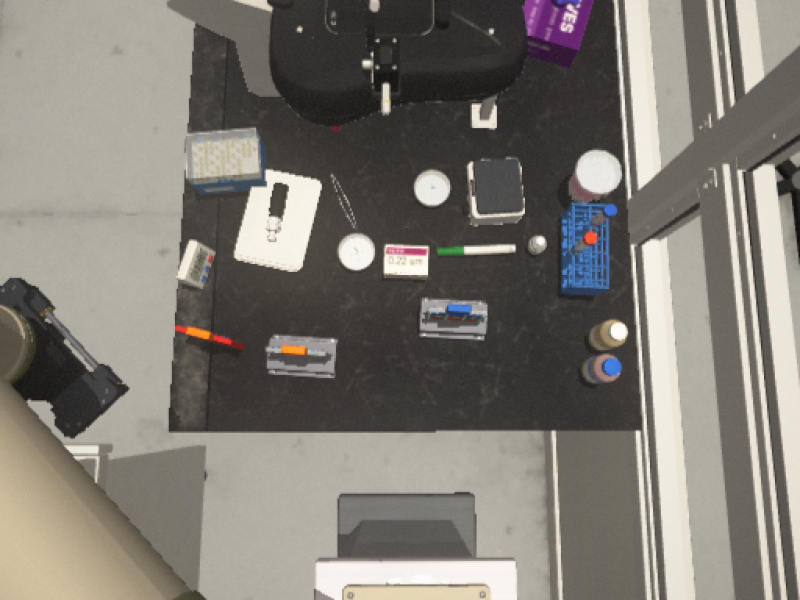

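View pics/c0.png

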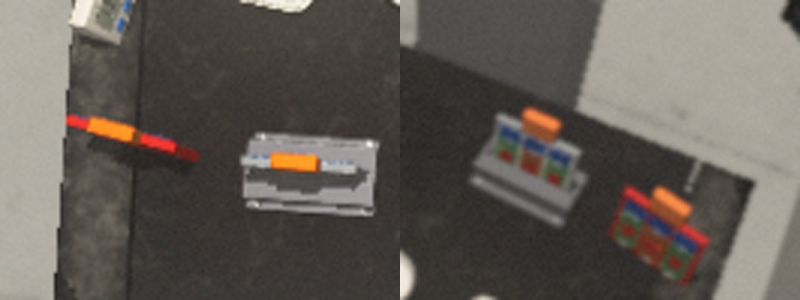

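View pics/side0.png

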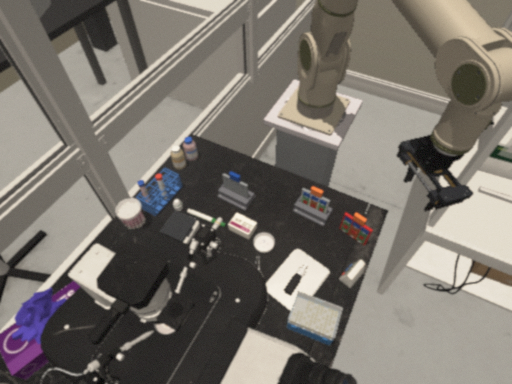

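In the top view, the grey-plated orange tab stands in its stand at (188,224). The candidates that could be mistaken for it are:
- the red plate with an orange tab at (125,213), a look-alike
- the blue-tab carrier at (293,198)
- the orange/red tube caps at (378,152)

I choose (188,224). The crop confirms a grey plate in a stand, with its slides facing away from the robot.

Run:
```python
from h import *
for n in ['top','side']:
    c=cam(n);w=pts(c);h=cv2.cvtColor(c['pixels'],cv2.COLOR_RGB2HSV)
    near=(abs(w[...,0]-.475)<.06)&(abs(w[...,1]-.183)<.09)
    m=(cv2.inRange(h,(6,110,80),(24,255,255))>0)&near&(w[...,2]>.115)
    st=near&(w[...,2]>.025)&(w[...,2]<.038)
    pl=near&(w[...,2]>.08)
    for nm,q in [('tab',m),('plate',pl),('stand',st)]:
        p=w[q];rc=cv2.minAreaRect((p[:,:2]*1000).astype(np.float32));print(n,nm,len(p),p.mean(0).round(4),np.median(p[:,2]),np.array(rc[0]).round(1),np.array(rc[1]).round(1),rc[2])
    # tab top mask by ray onto z=.122
    v,u=np.nonzero(m);d=R.from_quat(c['orientation']).apply(np.c_[(u-c['cx'])/c['f'],(v-c['cy'])/c['f'],np.ones(len(u))])
    t=(.122-c['position'][2])/d[:,2];g=c['position']+d*t[:,None]
    print('ray',g.mean(0),g.min(0),g.max(0),np.degrees(np.polyfit(g[:,1],g[:,0],1)[0]))
s=r.read_state();Rt=R.from_quat(s['eef_rot']);print(Rt.as_matrix().round(3))
```

```text
top tab 86 [0.4718 0.1847 0.1218] 0.12209292419083434 [472.4 184.5] [35.8 12.1] 88.78321075439453
top plate 198 [0.4714 0.1829 0.1069] 0.09968423371752738 [472.1 184.7] [92.  12.4] 86.0439453125
top stand 611 [0.4697 0.182  0.032 ] 0.031980048732357824 [471.8 184.4] [110.3  49.9] 85.96687316894531
ray [0.47174357 0.18462957 0.122     ] [0.46647053 0.16652547 0.122     ] [0.47807581 0.20150841 0.122     ] 3.3928403263329696
side tab 52 [0.476  0.1848 0.1204] 0.1207789354675089 [475.2 184.1] [35.4 13.7] 85.76021575927734
side plate 227 [0.4778 0.1852 0.1001] 0.09512724073557832 [475.7 184. ] [91.5 14.3] 84.41204833984375
side stand 291 [0.4867 0.187  0.0315] 0.03169458131677405 [477. 184.] [110.1  50.3] 87.54969024658203
ray [0.47721281 0.18503773 0.122     ] [0.46910713 0.16684013 0.122     ] [0.4858067  0.20287563 0.122     ] 3.681233850565841
[[-0.703  0.712 -0.001]
 [ 0.712  0.703 -0.001]
 [-0.    -0.001 -1.   ]]
```

Request:
apply_moves:
  steps:
    - [0, 0, 0.084, -20, -16, 2, 1]
    - [0, 0, 0.169, -40, -32, 4, 1]
    - [0, 0, 0.253, -60, -48, 6, 1]
    - [0, 0, 0.337, -80, -63, 8, 1]
    - [0, 0, 0.422, -100, -79, 10, 1]
    - [0, 0, 0.506, -121, -95, 12, 1]
    - [0, 0, 0.59, -141, -111, 14, 1]
    - [0, 0, 0.674, -161, -127, 16, 1]
    - [0, 0, 0.76, -181, -143, 18, 1]
    - [0, 0, 0.843, -201, -158.5, 20, 1]
    - [0, 0, 0.843, -201, -158.5, 20, 1]
    - [0, 0, 0.843, -201, -158.5, 20, 1]
  force: 25

```text
time: 1.2
ee_pos: [0.4734, 0.1835, 0.2026]
eef_rot: [0.73, 0.683, 0.0, -0.0]
ft_force: [0.7, -0.1, 0.2]
width: 0.087
grip_force: 0.0
```

Run:
```python
from h import *
s=r.read_state();print(s['time'],s['ee_pos'],s['joint_positions'],s['ft_force']);print(R.from_quat(s['eef_rot']).as_matrix().round(3))
c=cam('wrist');w=pts(c);save('w1.png',c['pixels']);h=cv2.cvtColor(c['pixels'],cv2.COLOR_RGB2HSV)
m=(cv2.inRange(h,(6,110,60),(24,255,255))>0)&(w[...,2]>.112)&(abs(w[...,1]-.183)<.05)
p=w[m];print(m.sum());rc=cv2.minAreaRect((p[:,:2]*1000).astype(np.float32));print(rc,np.median(p[:,2]))
pl=(abs(w[...,0]-.475)<.06)&(abs(w[...,1]-.183)<.06)&(w[...,2]>.088)&(w[...,2]<.13);print(cv2.minAreaRect((w[pl][:,:2]*1000).astype(np.float32)))
```

```text
1.2 [0.47337776 0.18347682 0.20259653] [-0.59930205  0.08257529  0.14761361  1.8025578  -0.01282831  1.25729
 -0.51444656] [ 0.73124467 -0.09406134  0.23220147]
[[ 0.066  0.998  0.   ]
 [ 0.998 -0.066  0.   ]
 [ 0.     0.    -1.   ]]
6894
((479.87835693359375, 193.4683837890625), (52.420494079589844, 110.37061309814453), 86.42768096923828) 0.2986689846004319
((472.88916015625, 185.80133056640625), (90.9744873046875, 11.848514556884766), 86.71688079833984)
```

View pics/w1.png

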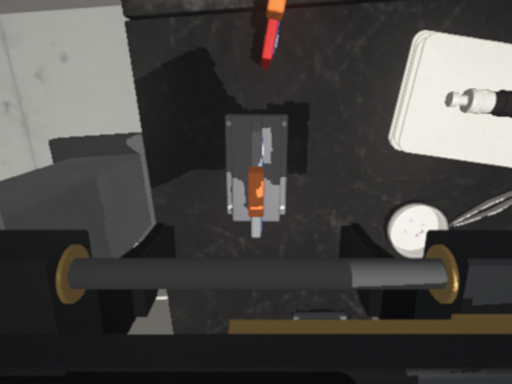

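Request:
apply_moves:
  steps:
    - [0, 0, 0, 1.5, 0, 15, 1]
    - [0, 0, 0, 1.5, 0, 35, 1]
    - [0, 0, 0, 1.5, 0, 55, 1]
    - [0, 0, 0, 1.5, 0, 75, 1]
    - [0, 0, 0, 1.5, 0, 90, 1]
    - [0, 0, 0, 1.5, 0, 102, 1]
    - [0, 0, 0, 1.5, 0, 110, 1]
    - [0, 0, 0, 1.5, 0, 111, 1]
    - [0, 0, 0, 1.5, 0, 111, 1]
    - [0, 0, 0, 1.5, 0, 111, 0]
    - [0, 0, 0, 1.5, 0, 111, -0.5]
    - [0, 0, 0, 1.5, 0, 111, -1]
    - [0, 0, 0, 1.5, 0, 111, -1]
    - [0, 0, 0, 1.5, 0, 111, -1]
    - [0, 0, 0, 1.5, 0, 111, -1]
    - [0, 0, 0, 1.5, 0, 111, -1]
    - [0, 0, 0, 1.5, 0, 111, -1]
    - [0, 0, 0, 1.5, 0, 111, -1]
    - [0, 0, 0, 1.5, 0, 111, -1]
  force: 25

```text
time: 2.83
ee_pos: [0.4733, 0.1862, 0.0915]
eef_rot: [0.729, 0.684, 0.0, -0.0]
ft_force: [-0.4, 0.5, 0.1]
width: 0.028
grip_force: 0.0
```

Request:
apply_moves:
  steps:
    - [0, 0, 0, 0, 0, 0, -1]
    - [0, 0, 0, 0, 0, 0, -1]
    - [0, 0, 0, 0, 0, 0, -1]
    - [0, 0, 0, 0, 0, 0, -1]
    - [0, 0, 0, 0, 0, 0, -1]
    - [0, 0, 0, 0, 0, 0, -1]
    - [0, 0, 0, 0, 0, 0, -1]
    - [0, 0, 0, 0, 0, 0, -1]
  force: 25

```text
time: 3.5
ee_pos: [0.4733, 0.1862, 0.0915]
eef_rot: [0.729, 0.684, 0.0, -0.0]
ft_force: [0.1, -0.2, -0.4]
width: 0.0114
grip_force: 25.0
```

Request:
apply_moves:
  steps:
    - [0, 0, 0, 0, 0, 0, -1]
    - [0, 0, 0, 0, 0, -3, -1]
    - [0, 0, 0, 0, 0, -8, -1]
    - [0, 0, 0, 0, 0, -14, -1]
    - [0, 0, 0, 0, 0, -21, -1]
    - [0, 0, 0, 0, 0, -29, -1]
    - [0, 0, 0, 0, 0, -38, -1]
    - [0, 0, 0, 0, 0, -50, -1]
    - [0, 0, 0, 0, 0, -65, -1]
    - [0, 0, 0, 0, 0, -82, -1]
    - [0, 0, 0, 0, 0, -100, -1]
    - [0, 0, 0, 0, 0, -118, -1]
    - [0, 0, 0, 0, 0, -135, -1]
    - [0, 0, 0, 0, 0, -150, -1]
    - [0, 0, 0, 0, 0, -162, -1]
    - [0, 0, 0, 0, 0, -169, -1]
    - [0, 0, 0, 0, 0, -172, -1]
    - [0, 0, 0, 0, 0, -172, -1]
    - [0, 0, 0, 0, 0, -172, -1]
  force: 35

```text
time: 5.08
ee_pos: [0.473, 0.1861, 0.2629]
eef_rot: [0.729, 0.684, -0.0, -0.0]
ft_force: [0.1, -0.5, -1.9]
width: 0.0118
grip_force: 35.0
```

Run:
```python
from h import *
s=r.read_state();print(s['time'],s['ee_pos'],s['joint_positions'],s['ft_force'],s['width'])
c=cam('side');save('s2.png',cv2.resize(c['pixels'][100:250,230:430],(800,600),interpolation=2))
```

```text
5.0833 [0.47300526 0.18611846 0.26290439] [-0.60609017  0.050192    0.14711033  1.70923542 -0.00748474  1.38364709
 -0.52172312] [ 0.14311777 -0.50589798 -1.88057175] 0.011823965281153327
```

View pics/s2.png

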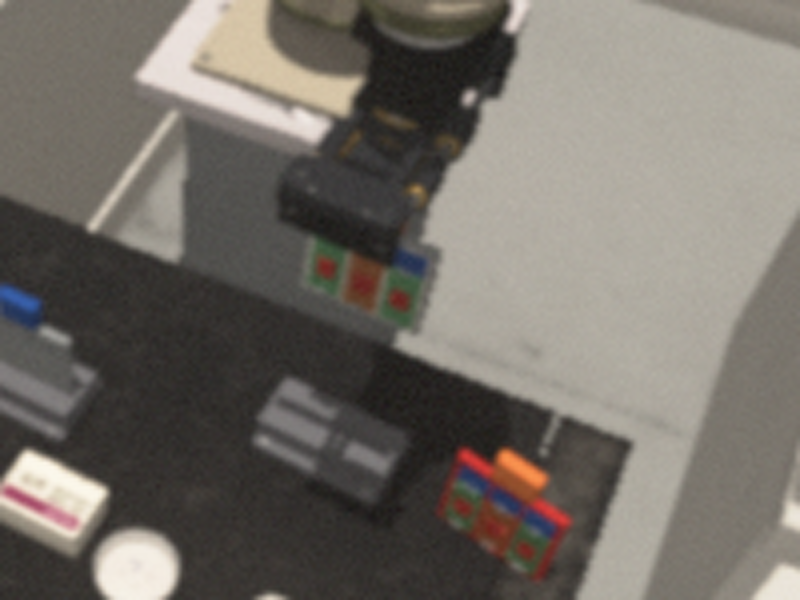

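The carrier hangs level (crop centre about (365,285)) with its slides facing away from the robot, clear of the empty stand at (335,440). Next is the turn.

Request:
apply_moves:
  steps:
    - [0, 0, -0.03, 0, 0, 0, -1]
    - [0, 0, -0.09, 0, 0, 0, -1]
    - [0, 0, -0.18, 0, 0, 0, -1]
    - [0, 0, -0.27, 0, 0, 0, -1]
    - [0, 0, -0.36, 0, 0, 0, -1]
    - [0, 0, -0.45, 0, 0, 0, -1]
    - [0, 0, -0.54, 0, 0, 0, -1]
    - [0, 0, -0.63, 0, 0, 0, -1]
    - [0, 0, -0.72, 0, 0, 0, -1]
    - [0, 0, -0.81, 0, 0, 0, -1]
    - [0, 0, -0.9, 0, 0, 0, -1]
    - [0, 0, -0.99, 0, 0, 0, -1]
    - [0, 0, -1.08, 0, 0, 0, -1]
    - [0, 0, -1.17, 0, 0, 0, -1]
    - [0, 0, -1.26, 0, 0, 0, -1]
    - [0, 0, -1.35, 0, 0, 0, -1]
    - [0, 0, -1.42, 0, 0, 0, -1]
    - [0, 0, -1.47, 0, 0, 0, -1]
    - [0, 0, -1.5, 0, 0, 0, -1]
    - [0, 0, -1.5, 0, 0, 0, -1]
  force: 35

```text
time: 6.8
ee_pos: [0.473, 0.1861, 0.2627]
eef_rot: [0.067, 0.998, -0.0, -0.001]
ft_force: [-0.1, 0.3, -0.3]
width: 0.0119
grip_force: 35.0
```

Run:
```python
from h import *
s=r.read_state();print(s['time'],s['ee_pos'],s['joint_positions'],s['ft_force'],s['width']);print(R.from_quat(s['eef_rot']).as_matrix().round(3))
```

```text
6.8 [0.47297398 0.18606623 0.26270684] [-0.57174293  0.05184725  0.11144995  1.70761255 -0.00582906  1.38382841
  0.97808928] [-0.06584549  0.26292812 -0.30945458] 0.011885854273311723
[[-0.991  0.133 -0.001]
 [ 0.133  0.991 -0.001]
 [ 0.001 -0.001 -1.   ]]
```

Request:
apply_moves:
  steps:
    - [0, 0, -0.03, 0, 0, 0, -1]
    - [0, 0, -0.09, 0, 0, 0, -1]
    - [0, 0, -0.18, 0, 0, 0, -1]
    - [0, 0, -0.27, 0, 0, 0, -1]
    - [0, 0, -0.36, 0, 0, 0, -1]
    - [0, 0, -0.45, 0, 0, 0, -1]
    - [0, 0, -0.54, 0, 0, 0, -1]
    - [0, 0, -0.63, 0, 0, 0, -1]
    - [0, 0, -0.72, 0, 0, 0, -1]
    - [0, 0, -0.81, 0, 0, 0, -1]
    - [0, 0, -0.9, 0, 0, 0, -1]
    - [0, 0, -0.99, 0, 0, 0, -1]
    - [0, 0, -1.08, 0, 0, 0, -1]
    - [0, 0, -1.17, 0, 0, 0, -1]
    - [0, 0, -1.26, 0, 0, 0, -1]
    - [0, 0, -1.35, 0, 0, 0, -1]
    - [0, 0, -1.44, 0, 0, 0, -1]
    - [0, 0, -1.51, 0, 0, 0, -1]
    - [0, 0, -1.55, 0, 0, 0, -1]
    - [0, 0, -1.55, 0, 0, 0, -1]
  force: 35

```text
time: 8.47
ee_pos: [0.4731, 0.1861, 0.263]
eef_rot: [-0.65, 0.76, 0.0, -0.0]
ft_force: [-1.4, -0.0, -1.8]
width: 0.0119
grip_force: 35.0
```

Run:
```python
from h import *
s=r.read_state();print(s['time'],s['ee_pos'],s['joint_positions'],s['ft_force'],s['width']);print(R.from_quat(s['eef_rot']).as_matrix().round(3))
c=cam('side');w=pts(c);save('s3.png',cv2.resize(c['pixels'][100:250,230:430],(800,600),interpolation=2))
m=(abs(w[...,0]-.473)<.07)&(abs(w[...,1]-.185)<.065)&(w[...,2]>.14)&(w[...,2]<.255);p=w[m];print(len(p),p.min(0),p.max(0),p.mean(0))
n=np.linalg.svd(p-p.mean(0),full_matrices=False)[2][2];print('normal',n)
```

```text
8.4667 [0.47306235 0.18613517 0.26297003] [-0.53504865  0.05310611  0.0732453   1.70547251 -0.00399072  1.38405894
  2.52562522] [-1.43279997 -0.03318644 -1.83718199] 0.011940253860439258
[[-0.154 -0.988 -0.001]
 [-0.988  0.154 -0.   ]
 [ 0.     0.001 -1.   ]]
471 [0.46971912 0.13943068 0.18093608] [0.48688344 0.23056408 0.25474334] [0.47959677 0.19021692 0.21444776]
normal [ 0.98898869 -0.14797076  0.00245495]
```

View pics/s3.png

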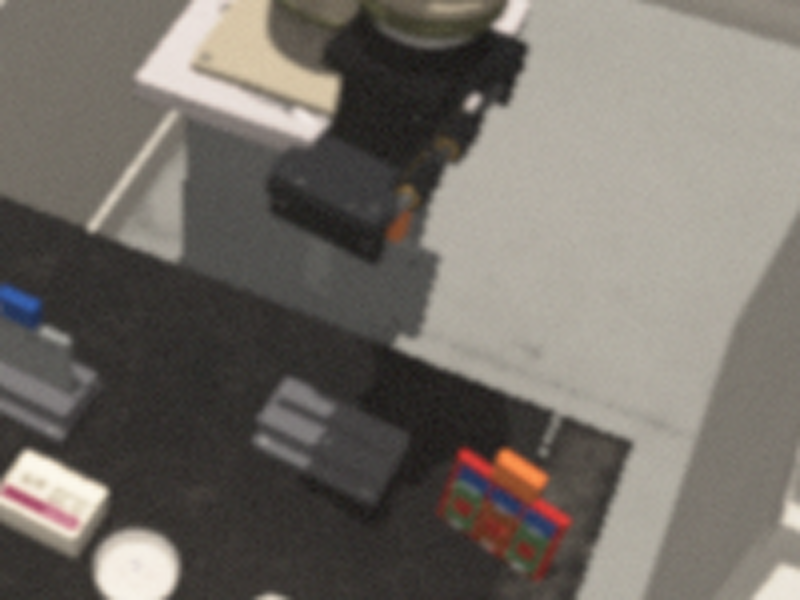

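The plain grey back (about (370,290)) now faces the far-side camera, so the slides look towards the robot. The plate is vertical, within about 9° of square, and its lower edge is at 0.18 m. Now I hold it still.

Request:
apply_moves:
  steps:
    - [0, 0, 0, 0, 0, 0, -1]
    - [0, 0, 0, 0, 0, 0, -1]
    - [0, 0, 0, 0, 0, 0, -1]
    - [0, 0, 0, 0, 0, 0, -1]
    - [0, 0, 0, 0, 0, 0, -1]
    - [0, 0, 0, 0, 0, 0, -1]
    - [0, 0, 0, 0, 0, 0, -1]
    - [0, 0, 0, 0, 0, 0, -1]
    - [0, 0, 0, 0, 0, 0, -1]
    - [0, 0, 0, 0, 0, 0, -1]
    - [0, 0, 0, 0, 0, 0, -1]
    - [0, 0, 0, 0, 0, 0, -1]
    - [0, 0, 0, 0, 0, 0, -1]
    - [0, 0, 0, 0, 0, 0, -1]
    - [0, 0, 0, 0, 0, 0, -1]
    - [0, 0, 0, 0, 0, 0, -1]
    - [0, 0, 0, 0, 0, 0, -1]
    - [0, 0, 0, 0, 0, 0, -1]
    - [0, 0, 0, 0, 0, 0, -1]
    - [0, 0, 0, 0, 0, 0, -1]

```text
time: 10.18
ee_pos: [0.4733, 0.1862, 0.2636]
eef_rot: [-0.65, 0.76, 0.0, 0.0]
ft_force: [0.2, -0.2, -1.1]
width: 0.0117
grip_force: 35.0
```

Request:
apply_moves:
  steps:
    - [0, 0, 0, 0, 0, 0, -1]
    - [0, 0, 0, 0, 0, 0, -1]
    - [0, 0, 0, 0, 0, 0, -1]
    - [0, 0, 0, 0, 0, 0, -1]
    - [0, 0, 0, 0, 0, 0, -1]
    - [0, 0, 0, 0, 0, 0, -1]
    - [0, 0, 0, 0, 0, 0, -1]
    - [0, 0, 0, 0, 0, 0, -1]
    - [0, 0, 0, 0, 0, 0, -1]
    - [0, 0, 0, 0, 0, 0, -1]
    - [0, 0, 0, 0, 0, 0, -1]
    - [0, 0, 0, 0, 0, 0, -1]
    - [0, 0, 0, 0, 0, 0, -1]
    - [0, 0, 0, 0, 0, 0, -1]
    - [0, 0, 0, 0, 0, 0, -1]
    - [0, 0, 0, 0, 0, 0, -1]
    - [0, 0, 0, 0, 0, 0, -1]
    - [0, 0, 0, 0, 0, 0, -1]
    - [0, 0, 0, 0, 0, 0, -1]
    - [0, 0, 0, 0, 0, 0, -1]

```text
time: 11.85
ee_pos: [0.4733, 0.1862, 0.2635]
eef_rot: [-0.65, 0.76, 0.0, 0.0]
ft_force: [-0.2, 0.4, -1.0]
width: 0.0119
grip_force: 35.0
```

Run:
```python
from h import *
s=r.read_state();print(s['time'],s['ee_pos'],s['width'],s['grip_force'],np.abs(s['joint_vel']).max())
print(r.close_job())
```

```text
11.85 [0.47328423 0.18622215 0.26353668] 0.011872733962495923 34.97596923261881 0.002805750107140066
the job is handed in; nothing more can be done
None
```

The job is handed in at 11.85 s: the orange-tabbed carrier is held still and upright above its stand, slides towards the robot (about 9° off square), lower edge about 18 cm up, after more than 3 s of holding.

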